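# Sort drawn and spent dosing syringes along the rails of a bench tray

### The arm

A 6-joint arm with a two-finger parallel gripper is mounted at the origin on the work surface. World frame = base frame: x ahead of the robot, y to its left, z up, the work surface at z = 0. Lengths are in m, angles in rad, forces in N, time in s.
With the tool pointing down it reaches from about 0.425 to 0.95 m from the base axis. Payload 3.5 kg.
Tool frame: the origin (TCP) lies midway between the tips of the shut fingers; the grasp point (between the pads) lies 19 mm behind it; z points along the fingers, y is the line along which they close (so a half turn about z gives the same grasp; the last joint's range is limited). The gripper opens to 85 mm and grips with 20 to 120 N. Pads are 22 mm wide; open, the fingers measure 114 mm over their backs; the gripper's body (76 mm by 85 mm) begins 54 mm behind the grasp point. The pads swing forward as they close: fully open they stand 13 mm farther back than shut.
Start: joints at [1.012, 0.286, 1.577, -0, 1.279, -0.15], TCP at [0.268, 0.619, 0.231] pointing down, gripper open.
Joint ranges: [-2.77, 2.77], [-0.9, 2.22], [0.21, 2.48], [-1.53, 4.67], [0.24, 2.81], [-2.84, 2.84]. Speed limits (rad/s): [2.79, 2.79, 3.14, 3.14, 3.14, 3.14].

### API

Orientations are given as a unit quaternion [x, y, z, w].
In Python, from plant import ctrl gives the robot as it stands.
- The arm moves only by the tool arm_command, never from a script. Its argument "steps" is one flat list of numbers, 5 for each row, row after row: the opening in per cent of the stroke, from 0 (shut) to 100 (fully open), then the shift along the tool's x, y, z each as a share of 25 mm, from -1 to 1, then the turn about the tool's z as a share of 0.1 rad, from -1 to 1. In form: [grip, tx, ty, tz, spin, grip, tx, ty, tz, spin, ...]. A call has 1 to 8 rows; each row shifts and turns the commanded pose from where the row before left it, along the tool's axes as they then stand; what a row does not reach is not made up. A row lasts 1/12 s, in which the tool goes at most 41.7 mm and 7.16 degrees, less where a joint would pass 70% of its speed; a pose out of reach is approached as far as the arm can. A call with a number of a shift or a turn outside -1 to 1 is refused whole. A call with a gripper value outside its range is refused whole. The fingers move at their own pace and stop on an object; "squeeze" is the grip in N (left out, the last holds). Time passes only in rows, so rows that do not move let the fingers close. It gives the time, the measured TCP pose, the force, the opening and the grip force at its end, in the units of the state.
- ctrl.get_state(): the state, without advancing time (a new reading comes with each control period).
- ctrl.read_camera(name): name is "scene" or "top" or "wrist"; returns the picture (384x512x3 uint8, red, green, blue); there is no depth.
- ctrl.camera_model(name): a dict with "intrinsics" (3x3 intrinsics, pixels), "D" ([k1, k2, p1, p2, k3] as OpenCV has them; the pictures are not rectified), "rvec" (rotation vector, rad) and "tvec" (3), from world to camera coordinates, as OpenCV has them. Camera axes: x right, y down, z forward; pixel columns grow to the right and rows downward; lengths in m; the calibration is good to about 2 mm. A picture is of the moment at which its call begins: read the wrist's pose just before it. camera_model takes no time and is no camera call; for the wrist camera it gives the pose at the moment of the call.
- ctrl.sign_off(): hands the job in; it is judged then, once.
The state is a dict: "time": time; "qpos": joint angles; "dq": joint speeds; "joint_efforts": joint torques, N m; "eef_pos": TCP position; "tcp_rot": TCP orientation; "contact_force": force on the tool from outside, world axes, zero at the start; "wrist_torque": the same for the moment, N m; "opening": opening from 0.0 (shut) to 1.0 (fully open); "finger_force": force on a finger pad.
Only numpy, scipy, OpenCV 4.12 (cv2) and the standard library are available. Lean on these libraries where they do the work, as an engineer would, in place of code of your own. Each camera call takes 0.05 s, during which the arm holds its last target. There are 200 camera calls.

### The job

Sort the three big syringes in the bench tray by their plungers: slide those with the plunger pulled out up against the far rail, and those with the plunger pushed in up against the near rail (the robot's side), each left lying flat and flush along its rail. Leave every plunger as it is, and do not disturb the two vials in the tray.

Things in the scene. Friction and masses are not known exactly. Their poses are not given: they have to be found in the camera images.
- tray: low tray (dark floor, aluminium rails) fixed to the bench, 240 (x) by 740 mm (y). Origin: centre of its underside; x away from the robot, y along the rails. Floor 6 mm thick. Near rail (robot side) 24 mm, far rail 32 mm high over the bench; inner faces at x = -0.110 and +0.110: a syringe flush against one has its middle at x = -0.090 or +0.090. End walls 16 mm high, inner faces at y = -0.36, +0.36
- syringe_a_center (a point): one of three alike syringes lying in the tray, plates down: clear barrel 30 mm across, at each end a white plate 5 mm thick, 40 mm wide, 34 mm high; 92 mm long over both plates. Point: barrel middle, on its axis, 17 mm above the tray floor. x axis towards the nozzle (10 mm thick, 12 mm beyond the plate), z up; plunger at the -x end. About 90 g, slides easily sideways. Place varies, yaw up to 0.35 rad off the rails
- syringe_b_center (a point): one of three alike syringes lying in the tray, plates down: clear barrel 30 mm across, at each end a white plate 5 mm thick, 40 mm wide, 34 mm high; 92 mm long over both plates. Point: barrel middle, on its axis, 17 mm above the tray floor. x axis towards the nozzle (10 mm thick, 12 mm beyond the plate), z up; plunger at the -x end. About 90 g, slides easily sideways. Place varies, yaw up to 0.35 rad off the rails
- syringe_c_center (a point): one of three alike syringes lying in the tray, plates down: clear barrel 30 mm across, at each end a white plate 5 mm thick, 40 mm wide, 34 mm high; 92 mm long over both plates. Point: barrel middle, on its axis, 17 mm above the tray floor. x axis towards the nozzle (10 mm thick, 12 mm beyond the plate), z up; plunger at the -x end. About 90 g, slides easily sideways. Place varies, yaw up to 0.35 rad off the rails
- plunger_a (a joint): plunger of syringe_a, m: 0 = pushed fully home (its thumb disc, 27 mm across, ends 60 mm from the barrel's middle), growing as it is pulled out along the syringe's -x, to 0.046 at most. Pushed-in ones read under 0.006, pulled-out ones over 0.038. It is held by about 2 N of friction and stays where it is left
- plunger_b (a joint): plunger of syringe_b, m: 0 = pushed fully home (its thumb disc, 27 mm across, ends 60 mm from the barrel's middle), growing as it is pulled out along the syringe's -x, to 0.046 at most. Pushed-in ones read under 0.006, pulled-out ones over 0.038. It is held by about 2 N of friction and stays where it is left
- plunger_c (a joint): plunger of syringe_c, m: 0 = pushed fully home (its thumb disc, 27 mm across, ends 60 mm from the barrel's middle), growing as it is pulled out along the syringe's -x, to 0.046 at most. Pushed-in ones read under 0.006, pulled-out ones over 0.038. It is held by about 2 N of friction and stays where it is left
- vial_1_center (a point): amber vial with a white cap standing in the tray near its right (-y) end, 26 mm across, 52 mm high; the point is its centre, 26 mm above the tray floor. To be left standing where it is
- vial_2_center (a point): amber vial with a white cap standing in the tray near its left (+y) end, 26 mm across, 52 mm high; the point is its centre, 26 mm above the tray floor. To be left standing where it is
Mind the look-alikes: they are no part of the job. What is shaped like the part that bears syringe_b_center but red is not meant. What is shaped like the part that bears syringe_a_center but purple is not meant.

How it is judged:
By the outcome, as a careful person would: the job done as asked, in the order asked, and still so for the second after the job is handed in, with the robot touching nothing.
It also fails if it takes over 51 s, if anything falls off the work surface, if the arm or the gripper's body presses on something with over 40 N, if the wrist force passes 120 N, or if a joint passes its speed limit or range.

## Working session

There is one attempt and no reset: what is moved stays moved. The work goes in short steps, Python scripts to look and compute and a tool call to move; the robot and the scene stay as the last step left them, time stands still between calls to the robot, and variables do not carry over. Pictures are saved under pics/ and viewed, at most 10 in all, crops included, and the job is handed in when it is done.

Besides the shell and the picture viewer there is one more tool, called after "Emit:" by a JSON object that holds its "fn" and its "kwargs". arm_command: Moves the arm, as the interface text tells. Its arguments: {"type":"object","properties":{"steps":{"type":"array","items":{"type":"number"}},"squeeze":{"type":"number"}},"required":["steps"]}

```bash
mkdir -p pics; ls; python3 - <<'E'
from plant import ctrl
import cv2
for n in ("top","scene"):
    im=ctrl.read_camera(n); cv2.imwrite(f"pics/{n}0.png",im[:,:,::-1])
    m=ctrl.camera_model(n); print(n,m)
print(ctrl.get_state())
E
```

```text
pics
top {'intrinsics': array([[414.68422514,   0.        , 252.27905996],
       [  0.        , 414.68422514, 190.61339155],
       [  0.        ,   0.        ,   1.        ]]), 'D': array([-0.08433303,  0.        ,  0.        ,  0.        ,  0.        ]), 'rvec': array([ 2.18033553, -2.13376479,  0.12455416]), 'tvec': array([0.00744702, 0.47165525, 1.08705717])}
scene {'intrinsics': array([[426.94161374,   0.        , 255.52763722],
       [  0.        , 426.94161374, 191.76667381],
       [  0.        ,   0.        ,   1.        ]]), 'D': array([0.0407118, 0.       , 0.       , 0.       , 0.       ]), 'rvec': array([ 2.06356428,  0.8035496 , -0.40742743]), 'tvec': array([-0.35377205, -0.12591886,  1.35390364])}
{'time': 0.1, 'qpos': array([ 1.01200598e+00,  2.87118385e-01,  1.57801479e+00, -3.23871084e-05,
        1.27863318e+00, -1.49993199e-01]), 'dq': array([ 0.00102907, -0.00229229, -0.00324299,  0.00032655, -0.00019322,
       -0.00126166]), 'joint_efforts': array([ 3.03293054e-04, -4.07298160e+01, -2.93696916e+01, -1.73463923e-04,
        3.42998064e-03,  2.55918491e-05]), 'eef_pos': array([0.26797272, 0.61887916, 0.23006653]), 'tcp_rot': array([ 2.02973586e-01,  9.79183610e-01, -1.02468978e-03, -3.62619610e-04]), 'contact_force': array([ 0.33691723, -0.48176159,  0.27524757]), 'wrist_torque': array([-0.05773923, -0.03506282,  0.02705972]), 'finger_force': 0.0, 'opening': 1.0002333170902644}
```

View pics/top0.png

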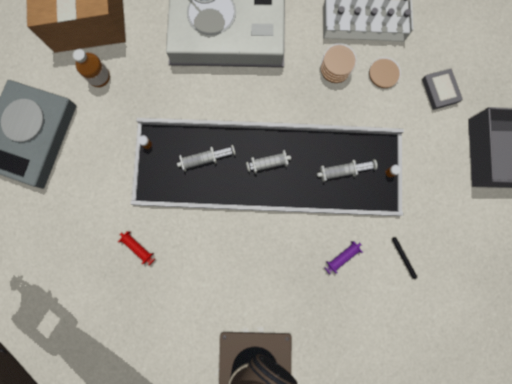

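View pics/scene0.png

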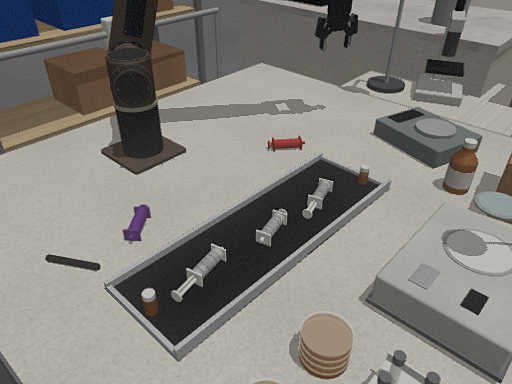

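The top view shows three clear syringes in the tray: left (207,158) with its plunger out to (234,150), middle (269,162) looking pushed in, and right (347,171) with its plunger out to (375,165). Vials are at (145,143) and (395,171). The look-alikes, red at (137,248) and purple at (344,257), lie outside the tray and are not meant. I'll check with one close crop and measure.

```bash
cat > h.py <<'E'
from plant import ctrl
import cv2, numpy as np
def ray(uv,z,n="top"):
    m=ctrl.camera_model(n); R=cv2.Rodrigues(m["rvec"])[0]; C=-R.T@m["tvec"]
    p=cv2.undistortPoints(np.array(uv,float).reshape(-1,1,2),m["intrinsics"],m["D"]).reshape(-1,2)
    d=np.c_[p,np.ones(len(p))]@R
    return (C+d*((z-C[2])/d[:,2])[:,None])[:,:2]
E
python3 - <<'E'
from h import *
im=cv2.imread("pics/top0.png")
cv2.imwrite("pics/crop0.png",cv2.resize(im[118:218,130:410],None,fx=2.85,fy=2.85,interpolation=cv2.INTER_CUBIC))
g=cv2.cvtColor(im,cv2.COLOR_BGR2GRAY)
sub=np.zeros_like(g); sub[132:203,142:396]=g[132:203,142:396]
mask=(sub>90).astype(np.uint8)
n,l,s,c=cv2.connectedComponentsWithStats(mask)
for i in range(1,n):
    if s[i][4]>20:
        ys,xs=np.where(l==i); P=ray(np.c_[xs,ys],0.023)
        mu=P.mean(0); w=np.linalg.svd(P-mu,full_matrices=False)[2][0]; w=w*np.sign(w[1]); t=(P-mu)@w
        print(s[i],mu.round(3),"yaw off y",np.arctan2(-w[0],w[1]).round(3),(t.min()).round(3),t.max().round(3), "ends",(mu+w*t.min()).round(3),(mu+w*t.max()).round(3))
print("tray corners outer top px", ray([[140,122],[400,131],[135,205],[399,214]],0.028).round(3))
print("vial",ray([[144,139],[396,168]],0.058).round(3))
E
```

```text
[142 135   7  11  59] [0.607 0.319] yaw off y -1.558 -0.015 0.014 ends [0.592 0.319] [0.621 0.319]
[177 145  59  25 593] [0.563 0.151] yaw off y 0.277 -0.085 0.078 ends [0.586 0.069] [0.542 0.226]
[246 150  46  22 489] [ 0.554 -0.024] yaw off y 0.244 -0.063 0.062 ends [ 0.569 -0.085] [0.539 0.036]
[317 159  61  22 611] [ 0.537 -0.237] yaw off y 0.199 -0.088 0.082 ends [ 0.555 -0.323] [ 0.521 -0.157]
[390 164   6  11  51] [ 0.54  -0.367] yaw off y 1.527 -0.015 0.014 ends [ 0.554 -0.368] [ 0.526 -0.367]
[142 200  52   3  84] [0.437 0.26 ] yaw off y 0.003 -0.083 0.056 ends [0.437 0.177] [0.437 0.316]
tray corners outer top px [[ 0.656  0.333]
 [ 0.647 -0.388]
 [ 0.426  0.333]
 [ 0.416 -0.38 ]]
vial [[ 0.601  0.311]
 [ 0.537 -0.364]]
```

View pics/crop0.png

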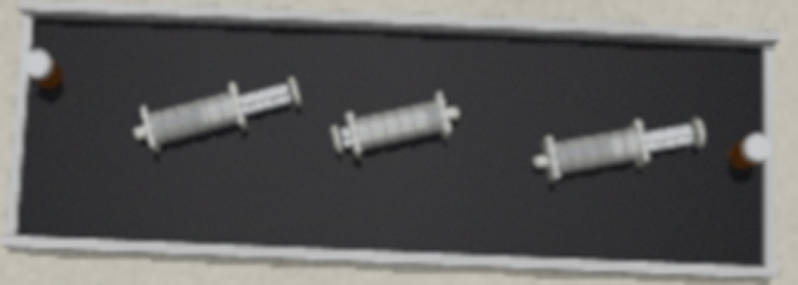

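The crop confirms it. Left (nozzle at (138,130), disc at (295,92)) and right (nozzle at (540,160), disc at (700,132)) are pulled out. Middle (disc at (337,138), nozzle at (455,113)) is pushed in. My plan is to half-close the fingers, place them between the plates beside the barrel, and push sideways while turning parallel to the rail. The far-rail syringes go first. I'll start by turning and descending.

Emit:
{"fn": "arm_command", "kwargs": {"steps": [45, 0, 0, 0.6, -1, 45, 0, 0, 0.6, -1, 45, 0, 0, 0.6, -1, 45, 0, 0, 0.6, -1, 45, 0, 0, 0.6, -1, 45, 0, 0, 0.6, -1, 45, 0, 0, 0.6, -0.8, 45, 0, 0, 0, 0]}}

```text
time: 0.77
eef_pos: [0.2668, 0.6169, 0.1214]
tcp_rot: [-0.136, 0.991, -0.003, -0.003]
contact_force: [0.0, -0.5, -0.5]
opening: 0.449
finger_force: 0.0
```

```bash
cat >> h.py <<'E'
from scipy.spatial.transform import Rotation
def to(x,y,z,yaw):
    s=ctrl.get_state(); R=Rotation.from_quat(s["tcp_rot"]).as_matrix()
    d=R.T@(np.array([x,y,z])-s["eef_pos"])
    ty=R[:,1]; cur=np.arctan2(-ty[0],ty[1])
    print("t",s["time"],"pos",s["eef_pos"].round(3),"yaw",cur.round(3),"shift/25mm",(d/.025).round(2),"spin/.1",round((cur-yaw)/.1,2),"F",s["contact_force"].round(1),"open",round(s["opening"],2))
E
python3 - <<'E'
from h import *
px=np.array([[25,12],[772,40],[8,240],[770,272]])/2.85+[130,118]
f=ray(px[:2],.032); n=ray(px[2:],.024); print(f.round(4),n.round(4),np.r_[f,n].mean(0))
# inner-edge of near rail / far rail via gray profile at several columns
to(.514,.157,.10,.277); to(.514,.157,.012,.277)
E
```

```text
[[ 0.6546  0.3353]
 [ 0.6425 -0.3889]] [[ 0.4333  0.3411]
 [ 0.4182 -0.3843]] [ 0.53715181 -0.02421327]
t 0.7667 pos [0.267 0.617 0.121] yaw 0.273 shift/25mm [ -4.58 -20.37   0.94] spin/.1 -0.04 F [ 0.  -0.5 -0.5] open 0.45
t 0.7667 pos [0.267 0.617 0.121] yaw 0.273 shift/25mm [ -4.6  -20.35   4.46] spin/.1 -0.04 F [ 0.  -0.5 -0.5] open 0.45
```

Emit:
{"fn": "arm_command", "kwargs": {"steps": [45, -0.22, -1, 0, 0, 45, -0.22, -1, 0, 0, 45, -0.22, -1, 0, 0, 45, -0.22, -1, 0, 0, 45, -0.22, -1, 0, 0, 45, -0.22, -1, 0, 0, 45, -0.22, -1, 0, 0, 45, -0.22, -1, 0, 0]}}

```text
time: 1.43
eef_pos: [0.3648, 0.4375, 0.1272]
tcp_rot: [-0.134, 0.991, 0.0, 0.0]
contact_force: [0.1, 0.0, 0.5]
opening: 0.452
finger_force: 0.0
```

Emit:
{"fn": "arm_command", "kwargs": {"steps": [45, -0.22, -1, 0, 0, 45, -0.22, -1, 0, 0, 45, -0.22, -1, 0, 0, 45, -0.22, -1, 0, 0, 45, -0.22, -1, 0, 0, 45, -0.22, -1, 0, 0, 45, -0.22, -1, 0, 0, 45, -0.22, -1, 0, 0]}}

```text
time: 2.1
eef_pos: [0.4609, 0.2565, 0.1272]
tcp_rot: [-0.134, 0.991, 0.0, 0.001]
contact_force: [0.5, -0.4, -0.4]
opening: 0.445
finger_force: 0.0
```

Emit:
{"fn": "arm_command", "kwargs": {"steps": [45, -0.22, -1, 0, 0, 45, -0.22, -1, 0, 0, 45, -0.22, -1, 0, 0, 45, -0.22, -1, 0, 0, 45, 0, -0.35, 0.5, 0, 45, 0, 0, 0.5, 0, 45, 0, 0, 0, 0]}}

```text
time: 2.68
eef_pos: [0.5079, 0.1585, 0.0979]
tcp_rot: [-0.134, 0.991, 0.0, -0.003]
contact_force: [-0.2, 0.3, -0.4]
opening: 0.445
finger_force: 0.0
```

```bash
python3 - <<'E'
from h import *
to(.514,.157,.012,.277)
cv2.imwrite("pics/w1.png",ctrl.read_camera("wrist")[:,:,::-1])
E
```

```text
t 2.6833 pos [0.508 0.158 0.098] yaw 0.269 shift/25mm [-0.24 -0.13  3.43] spin/.1 -0.08 F [-0.2  0.3 -0.4] open 0.45
```

View pics/w1.png

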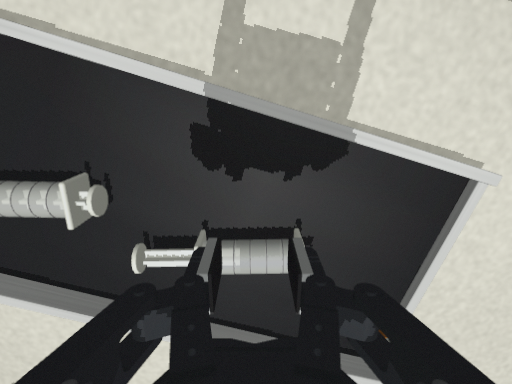

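The wrist view has +y to the right and the near rail at the top. The syringe's plates are at about (202,255) and (296,250), with the plunger to the left at (138,258). I'll convert these to positions.

```bash
python3 - <<'E'
from h import *
p=ray([[232,257],[285,257],[217,257],[292,257]],.023,"wrist"); print(p.round(4)) # barrel axis samples
q=ray([[200,238],[297,232]],.040,"wrist"); print(q.round(4)) # near-side top corners of plates
m=ctrl.camera_model("wrist")
for z in(.012,.1): print(cv2.projectPoints(np.array([[.514,.157,z],[.508,.158,z]]),m["rvec"],m["tvec"],m["intrinsics"],m["D"])[0].round(0).tolist())
# rails in wrist view
print(ray([[205,88],[355,135]],.024,"wrist").round(4))
print(ray([[110,304]],.032,"wrist").round(4))
E
```

```text
[[0.5615 0.1534]
 [0.5488 0.1996]
 [0.5651 0.1403]
 [0.5471 0.2057]]
[[0.5409 0.1228]
 [0.5147 0.1971]]
[[[250.0, 206.0]], [[253.0, 200.0]]]
[[[248.0, 260.0]], [[252.0, 252.0]]]
[[0.4283 0.0999]
 [0.4306 0.2191]]
[[0.6346 0.0558]]
```

Emit:
{"fn": "arm_command", "kwargs": {"steps": [45, 0, -0.1, 0.85, 0, 45, 0, -0.1, 0.85, 0, 45, 0, 0, 0.85, 0, 45, 0, 0, 0.8, 0, 45, 0, 0, 0, 0, 45, 0, 0, 0, 0]}}

```text
time: 3.23
eef_pos: [0.5102, 0.1549, 0.0166]
tcp_rot: [-0.136, 0.991, 0.0, -0.002]
contact_force: [-0.4, 0.4, -0.0]
opening: 0.448
finger_force: 0.0
```

```bash
python3 - <<'E'
from h import *
to(.531,.160,.012,.277)
to(.595,.170,.012,-.019)
E
```

```text
t 3.2333 pos [0.51  0.155 0.017] yaw 0.273 shift/25mm [-0.86 -0.03  0.18] spin/.1 -0.04 F [-0.4  0.4 -0. ] open 0.45
t 3.2333 pos [0.51  0.155 0.017] yaw 0.273 shift/25mm [-3.43 -0.33  0.17] spin/.1 2.92 F [-0.4  0.4 -0. ] open 0.45
```

Emit:
{"fn": "arm_command", "kwargs": {"steps": [45, -0.4, 0, 0.2, 0, 45, -0.4, 0, 0, 0, 45, -0.4, 0, 0, 0.48, 45, -0.4, 0, 0, 0.48, 45, -0.4, 0, 0, 0.48, 45, -0.4, 0, 0, 0.48, 45, -0.4, 0, 0, 0.48, 45, -0.3, 0, 0, 0.5]}}

```text
time: 3.9
eef_pos: [0.5899, 0.1691, 0.0147]
tcp_rot: [0.01, 1.0, 0.0, 0.002]
contact_force: [-0.6, 0.5, -0.2]
opening: 0.452
finger_force: 0.2
```

```bash
python3 - <<'E'
from h import *
to(.605,.170,.012,-.019)
cv2.imwrite("pics/w2.png",ctrl.read_camera("wrist")[:,:,::-1])
E
```

```text
t 3.9 pos [0.59  0.169 0.015] yaw -0.021 shift/25mm [-0.6   0.05  0.11] spin/.1 -0.02 F [-0.6  0.5 -0.2] open 0.45
```

View pics/w2.png

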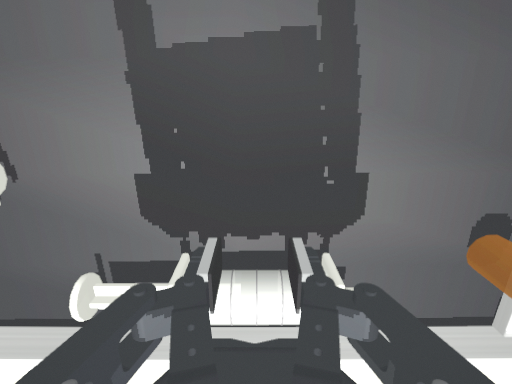

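The syringe at (255,295) is square to the fingers, with its plunger at (85,298) untouched and the rail just beyond it. I'll press it gently home.

Emit:
{"fn": "arm_command", "kwargs": {"steps": [45, -0.2, 0, 0, 0, 45, -0.15, 0, 0, 0, 45, -0.1, 0, 0, 0, 45, -0.08, 0, 0, 0]}}

```text
time: 4.28
eef_pos: [0.6012, 0.168, 0.0129]
tcp_rot: [0.009, 1.0, 0.0, 0.0]
contact_force: [-0.4, 0.1, 0.4]
opening: 0.447
finger_force: 0.4
```

Emit:
{"fn": "arm_command", "kwargs": {"steps": [45, -0.06, 0, 0, 0, 45, -0.06, 0, 0, 0]}}

```text
time: 4.45
eef_pos: [0.6039, 0.1679, 0.0125]
tcp_rot: [0.009, 1.0, -0.0, -0.0]
contact_force: [-0.8, -0.6, -0.2]
opening: 0.447
finger_force: 0.4
```

Emit:
{"fn": "arm_command", "kwargs": {"steps": [45, -0.06, 0, 0, 0, 45, -0.06, 0, 0, 0]}}

```text
time: 4.62
eef_pos: [0.607, 0.1678, 0.0125]
tcp_rot: [0.009, 1.0, -0.0, -0.0]
contact_force: [-1.5, -0.5, 0.4]
opening: 0.448
finger_force: 0.4
```

Emit:
{"fn": "arm_command", "kwargs": {"steps": [45, -0.06, 0, 0, 0, 45, -0.04, 0, 0, 0]}}

```text
time: 4.78
eef_pos: [0.6097, 0.1677, 0.0125]
tcp_rot: [0.009, 1.0, -0.0, 0.0]
contact_force: [-0.4, 0.3, 0.5]
opening: 0.449
finger_force: 0.4
```

Emit:
{"fn": "arm_command", "kwargs": {"steps": [45, -0.06, 0, 0, 0, 45, -0.04, 0, 0, 0]}}

```text
time: 4.95
eef_pos: [0.6098, 0.1677, 0.0124]
tcp_rot: [0.009, 1.0, -0.0, -0.004]
contact_force: [-10.0, -0.1, 6.6]
opening: 0.45
finger_force: 4.7
```

Emit:
{"fn": "arm_command", "kwargs": {"steps": [45, -0.06, 0, 0, 0, 45, -0.04, 0, 0, 0]}}

```text
time: 5.12
eef_pos: [0.6098, 0.1677, 0.0122]
tcp_rot: [0.009, 1.0, -0.001, -0.007]
contact_force: [-15.6, -1.1, 12.7]
opening: 0.45
finger_force: 7.9
```

```bash
python3 - <<'E'
from h import *
to(.605,.170,.012,-.019)
im=ctrl.read_camera("wrist")[:,:,::-1]; cv2.imwrite("pics/w3.png",im[230:384])
E
```

```text
t 5.1167 pos [0.61  0.168 0.012] yaw -0.019 shift/25mm [0.19 0.09 0.01] spin/.1 0.0 F [-15.6  -1.1  12.7] open 0.45
```

View pics/w3.png

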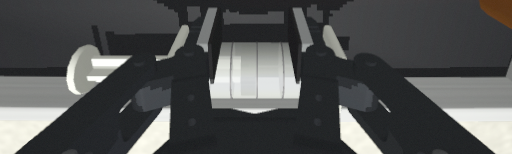

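It stopped firmly against the rail with 15 N of force. I'll back off, lift, and go to the right-hand syringe.

Emit:
{"fn": "arm_command", "kwargs": {"steps": [45, 0.3, 0, 0, 0, 45, 0.6, 0, 0, 0, 45, 0, 0, -0.9, 0, 45, 0, 0, -0.9, 0, 45, 0, 0, -0.9, -0.7, 45, 0, 0, -0.6, -0.7, 45, 0, 0, 0, -0.8, 45, 0, 0, 0, 0]}}

```text
time: 5.83
eef_pos: [0.5935, 0.1682, 0.097]
tcp_rot: [-0.101, 0.995, -0.0, 0.002]
contact_force: [0.2, -0.4, -0.6]
opening: 0.448
finger_force: 0.0
```

```bash
python3 - <<'E'
from h import *
to(.488,-.223,.098,.199)
E
```

```text
t 5.8333 pos [0.594 0.168 0.097] yaw 0.203 shift/25mm [  7.28 -14.48  -0.07] spin/.1 0.04 F [ 0.2 -0.4 -0.6] open 0.45
```

Emit:
{"fn": "arm_command", "kwargs": {"steps": [45, 0.48, -0.96, 0, 0, 45, 0.48, -0.96, 0, 0, 45, 0.48, -0.96, 0, 0, 45, 0.48, -0.96, 0, 0, 45, 0.48, -0.96, 0, 0, 45, 0.48, -0.96, 0, 0, 45, 0.48, -0.96, 0, 0, 45, 0.48, -0.96, 0, 0]}}

```text
time: 6.5
eef_pos: [0.5355, -0.0404, 0.0942]
tcp_rot: [-0.099, 0.995, 0.0, -0.0]
contact_force: [0.4, 0.2, 0.2]
opening: 0.45
finger_force: 0.0
```

Emit:
{"fn": "arm_command", "kwargs": {"steps": [45, 0.48, -0.96, 0, 0, 45, 0.48, -0.96, 0, 0, 45, 0.48, -0.96, 0, 0, 45, 0.48, -0.96, 0, 0, 45, 0.48, -0.96, 0, 0, 45, 0.48, -0.96, 0, 0, 45, 0.48, -0.96, 0, 0, 45, 0, 0, 0, 0]}}

```text
time: 7.17
eef_pos: [0.4867, -0.2244, 0.0947]
tcp_rot: [-0.097, 0.995, -0.001, 0.0]
contact_force: [0.2, 0.0, 1.0]
opening: 0.449
finger_force: 0.0
```

```bash
python3 - <<'E'
from h import *
to(.488,-.223,.012,.199)
cv2.imwrite("pics/w4.png",ctrl.read_camera("wrist")[:,:,::-1])
m=ctrl.camera_model("wrist"); w=np.array([-np.sin(.199),np.cos(.199)]);c=np.array([.533,-.214])
P=np.array([[*(c+w*.04),.023],[*(c-w*.04),.023],[*c,.023]])
print(cv2.projectPoints(P,m["rvec"],m["tvec"],m["intrinsics"],m["D"])[0].round(0).tolist())
E
```

```text
t 7.1667 pos [ 0.487 -0.224  0.095] yaw 0.195 shift/25mm [-0.06  0.05  3.31] spin/.1 -0.04 F [0.2 0.  1. ] open 0.45
[[[298.0, 256.0]], [[208.0, 256.0]], [[253.0, 256.0]]]
```

View pics/w4.png

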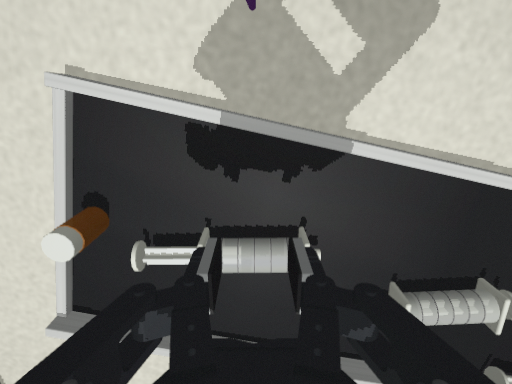

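The right syringe's plates at (207,245) and (303,245) are centred on the fingers, and the vial at (75,235) is clear. I'll descend and push.

Emit:
{"fn": "arm_command", "kwargs": {"steps": [45, 0, 0.05, 0.85, 0, 45, 0, 0, 0.85, 0, 45, 0, 0, 0.85, 0, 45, 0, 0, 0.8, 0, 45, -0.2, 0, 0, 0, 45, -0.3, 0, 0, 0]}}

```text
time: 7.72
eef_pos: [0.4986, -0.2152, 0.0098]
tcp_rot: [-0.1, 0.995, 0.001, -0.002]
contact_force: [-0.7, 0.1, 0.5]
opening: 0.451
finger_force: 0.0
```

Emit:
{"fn": "arm_command", "kwargs": {"steps": [45, -0.4, 0, 0, 0, 45, -0.4, 0, 0, 0.36, 45, -0.4, 0, 0, 0.36, 45, -0.4, 0, 0, 0.36, 45, -0.4, 0, 0, 0.36, 45, -0.4, 0, 0, 0.36, 45, -0.4, 0, 0, 0.36, 45, -0.3, 0, 0, 0]}}

```text
time: 8.38
eef_pos: [0.5793, -0.2084, 0.0135]
tcp_rot: [0.007, 1.0, -0.001, 0.002]
contact_force: [-0.3, -0.1, 1.0]
opening: 0.45
finger_force: 0.5
```

```bash
python3 - <<'E'
from h import *
to(.6026,-.210,.012,-.019)
E
```

```text
t 8.3833 pos [ 0.579 -0.208  0.013] yaw -0.015 shift/25mm [-0.93 -0.05  0.06] spin/.1 0.04 F [-0.3 -0.1  1. ] open 0.45
```

Emit:
{"fn": "arm_command", "kwargs": {"steps": [45, -0.2, 0, 0, 0.04, 45, -0.2, 0, 0, 0, 45, -0.15, 0, 0, 0, 45, -0.1, 0, 0, 0, 45, -0.08, 0, 0, 0]}}

```text
time: 8.8
eef_pos: [0.5948, -0.2087, 0.0114]
tcp_rot: [0.009, 1.0, 0.0, -0.0]
contact_force: [-1.5, 0.2, 0.1]
opening: 0.45
finger_force: 0.5
```

Emit:
{"fn": "arm_command", "kwargs": {"steps": [45, -0.06, 0, 0, 0, 45, -0.06, 0, 0, 0, 45, -0.06, 0, 0, 0]}}

```text
time: 9.05
eef_pos: [0.599, -0.2088, 0.0112]
tcp_rot: [0.009, 1.0, 0.0, -0.0]
contact_force: [-0.9, 0.1, 1.2]
opening: 0.449
finger_force: 0.4
```

Emit:
{"fn": "arm_command", "kwargs": {"steps": [45, -0.06, 0, 0, 0, 45, -0.06, 0, 0, 0, 45, -0.04, 0, 0, 0]}}

```text
time: 9.3
eef_pos: [0.6025, -0.2088, 0.0112]
tcp_rot: [0.009, 1.0, 0.0, -0.001]
contact_force: [-5.6, 0.3, 3.4]
opening: 0.449
finger_force: 2.8
```

Emit:
{"fn": "arm_command", "kwargs": {"steps": [45, -0.06, 0, 0, 0, 45, -0.04, 0, 0, 0]}}

```text
time: 9.47
eef_pos: [0.6025, -0.2088, 0.0112]
tcp_rot: [0.009, 1.0, 0.001, -0.005]
contact_force: [-13.5, -0.2, 9.0]
opening: 0.447
finger_force: 6.7
```

Flush, at exactly the predicted x. Next is the middle one, which needs a push from the far side.

Emit:
{"fn": "arm_command", "kwargs": {"steps": [45, 0.3, 0, 0, 0, 45, 0.6, 0, 0, 0, 45, 0, 0, -0.9, 0, 45, 0, 0, -0.9, 0, 45, 0, 0, -0.9, -0.9, 45, 0, 0, -0.6, -0.9, 45, 0, 0, 0, -0.85, 45, 0, 0, 0, 0]}}

```text
time: 10.13
eef_pos: [0.5845, -0.209, 0.0958]
tcp_rot: [-0.123, 0.992, -0.001, 0.002]
contact_force: [0.0, 0.7, 0.0]
opening: 0.455
finger_force: 0.0
```

```bash
python3 - <<'E'
from h import *
to(.599,-.014,.095,.244)
E
```

```text
t 10.1333 pos [ 0.584 -0.209  0.096] yaw 0.248 shift/25mm [-2.48  7.42  0.02] spin/.1 0.04 F [0.  0.7 0. ] open 0.45
```

Emit:
{"fn": "arm_command", "kwargs": {"steps": [45, -0.31, 0.93, 0, 0, 45, -0.31, 0.93, 0, 0, 45, -0.31, 0.93, 0, 0, 45, -0.31, 0.93, 0, 0, 45, -0.31, 0.93, 0, 0, 45, -0.31, 0.93, 0, 0, 45, -0.31, 0.93, 0, 0, 45, -0.31, 0.93, 0, 0]}}

```text
time: 10.8
eef_pos: [0.5974, -0.0116, 0.0928]
tcp_rot: [-0.121, 0.993, 0.0, -0.0]
contact_force: [0.6, -1.1, 0.3]
opening: 0.45
finger_force: 0.0
```

```bash
python3 - <<'E'
from h import *
ctrl.read_camera("wrist")
to(.599,-.014,.012,.244)
im=ctrl.read_camera("wrist")[:,:,::-1]
m=ctrl.camera_model("wrist"); w=np.array([-np.sin(.244),np.cos(.244)]);c=np.array([.554,-.025])
P=np.array([[*(c+w*.0435),.040],[*(c-w*.0435),.040],[*c,.023]])
print(cv2.projectPoints(P,m["rvec"],m["tvec"],m["intrinsics"],m["D"])[0].round(0).tolist())
cv2.imwrite("pics/w5.png",im)
E
```

```text
t 10.85 pos [ 0.597 -0.008  0.093] yaw 0.246 shift/25mm [-0.   -0.27  3.23] spin/.1 0.02 F [-0.7  1.8  0.8] open 0.45
[[[309.0, 157.0]], [[187.0, 157.0]], [[248.0, 152.0]]]
```

View pics/w5.png

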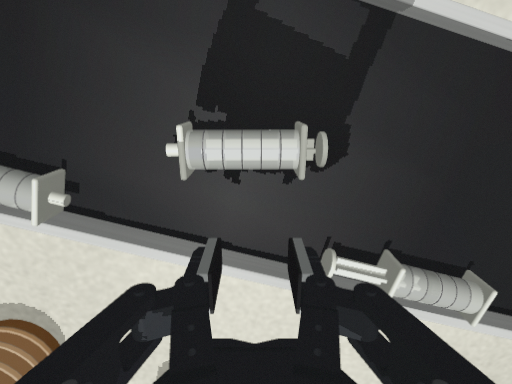

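The middle syringe's plates are at (185,150) and (301,150), about 3 mm to the left of the tool's middle. Its plunger disc at (320,149) is pushed in. The left syringe lies along the far rail. I'll correct, descend, and push toward the near rail.

Emit:
{"fn": "arm_command", "kwargs": {"steps": [45, 0, -0.2, 0.85, 0, 45, 0, -0.2, 0.85, 0, 45, 0, 0, 0.85, 0, 45, 0, 0, 0.7, 0, 45, 0.2, 0, 0, 0, 45, 0.3, 0, 0, 0]}}

```text
time: 11.4
eef_pos: [0.5871, -0.0262, 0.0112]
tcp_rot: [-0.122, 0.993, 0.0, -0.001]
contact_force: [0.8, -0.4, -0.1]
opening: 0.447
finger_force: 0.0
```

Emit:
{"fn": "arm_command", "kwargs": {"steps": [45, 0.4, 0, 0, 0, 45, 0.4, 0, 0, 0.44, 45, 0.4, 0, 0, 0.44, 45, 0.4, 0, 0, 0.44, 45, 0.4, 0, 0, 0.44, 45, 0.4, 0, 0, 0.44, 45, 0.4, 0, 0, 0.44, 45, 0.3, 0, 0, 0]}}

```text
time: 12.07
eef_pos: [0.5117, -0.0368, 0.0143]
tcp_rot: [0.01, 1.0, -0.0, 0.002]
contact_force: [2.3, -0.0, -0.1]
opening: 0.449
finger_force: 0.4
```

```bash
python3 - <<'E'
from h import *
to(.474,-.025,.012,-.019)
E
```

```text
t 12.0667 pos [ 0.512 -0.037  0.014] yaw -0.019 shift/25mm [1.52 0.44 0.09] spin/.1 -0.0 F [ 2.3 -0.  -0.1] open 0.45
```

Emit:
{"fn": "arm_command", "kwargs": {"steps": [45, 0.3, 0, 0, 0, 45, 0.3, 0, 0, 0, 45, 0.2, 0, 0, 0, 45, 0.15, 0, 0, 0, 45, 0.1, 0, 0, 0, 45, 0.08, 0, 0, 0]}}

```text
time: 12.57
eef_pos: [0.4835, -0.0357, 0.0127]
tcp_rot: [0.009, 1.0, -0.0, 0.0]
contact_force: [1.4, -0.5, 0.1]
opening: 0.448
finger_force: 0.4
```

Emit:
{"fn": "arm_command", "kwargs": {"steps": [45, 0.06, 0, 0, 0, 45, 0.06, 0, 0, 0, 45, 0.06, 0, 0, 0]}}

```text
time: 12.82
eef_pos: [0.4792, -0.0356, 0.0126]
tcp_rot: [0.009, 1.0, -0.0, 0.0]
contact_force: [0.7, -0.3, 0.2]
opening: 0.451
finger_force: 0.4
```

Emit:
{"fn": "arm_command", "kwargs": {"steps": [45, 0.06, 0, 0, 0, 45, 0.04, 0, 0, 0]}}

```text
time: 12.98
eef_pos: [0.4775, -0.0356, 0.0129]
tcp_rot: [0.009, 1.0, -0.0, 0.001]
contact_force: [4.2, 1.0, 0.6]
opening: 0.445
finger_force: 2.2
```

Emit:
{"fn": "arm_command", "kwargs": {"steps": [45, 0.06, 0, 0, 0, 45, 0.04, 0, 0, 0]}}

```text
time: 13.15
eef_pos: [0.4774, -0.0358, 0.0139]
tcp_rot: [0.01, 1.0, -0.0, 0.004]
contact_force: [9.9, 2.2, 0.5]
opening: 0.451
finger_force: 4.3
```

Emit:
{"fn": "arm_command", "kwargs": {"steps": [45, -0.3, 0, 0, 0, 45, -0.6, 0, 0, 0, 45, 0, 0, -0.9, 0, 45, 0, 0, -0.9, 0, 45, 0, 0, -0.9, 0, 45, 0, 0, -0.9, 0, 45, 0, 0, -0.9, 0, 45, 0, 0, 0, 0]}}

```text
time: 13.82
eef_pos: [0.4989, -0.0366, 0.1295]
tcp_rot: [0.009, 1.0, -0.001, 0.003]
contact_force: [1.1, -0.4, 0.2]
opening: 0.451
finger_force: 0.0
```

```bash
python3 - <<'E'
from h import *
to(.4,.5,.12,-.019)
cv2.imwrite("pics/w6.png",ctrl.read_camera("wrist")[:,:,::-1])
E
```

```text
t 13.8167 pos [ 0.499 -0.037  0.129] yaw -0.017 shift/25mm [ 4.33 21.39  0.31] spin/.1 0.02 F [ 1.1 -0.4  0.2] open 0.45
```

View pics/w6.png

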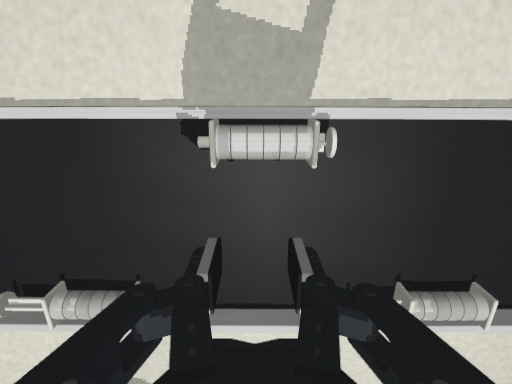

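The middle syringe at (265,142) is parallel to and touching the near rail. I'll move the arm clear for a top-view check of everything.

Emit:
{"fn": "arm_command", "kwargs": {"steps": [45, 0.2, 1, -0.3, 0, 45, 0.2, 1, -0.3, 0, 45, 0.2, 1, -0.3, 0, 45, 0.2, 1, -0.3, 0, 45, 0.2, 1, 0, 0, 45, 0.2, 1, 0, 0, 45, 0.2, 1, 0, 0, 45, 0.2, 1, 0, 0]}}

```text
time: 14.53
eef_pos: [0.4582, 0.1657, 0.153]
tcp_rot: [0.009, 1.0, -0.001, -0.002]
contact_force: [0.9, -0.0, -0.9]
opening: 0.45
finger_force: 0.0
```

Emit:
{"fn": "arm_command", "kwargs": {"steps": [45, 0.2, 1, 0, 0, 45, 0.2, 1, 0, 0, 45, 0.2, 1, 0, 0, 45, 0.2, 1, 0, 0, 45, 0.2, 1, 0, 0, 45, 0.2, 1, 0, 0, 45, 0.2, 1, 0, 0, 45, 0.2, 1, 0, 0]}}

```text
time: 15.2
eef_pos: [0.422, 0.3658, 0.1525]
tcp_rot: [0.009, 1.0, -0.002, -0.002]
contact_force: [0.1, 0.1, 0.1]
opening: 0.451
finger_force: 0.0
```

Emit:
{"fn": "arm_command", "kwargs": {"steps": [45, 0.2, 1, 0, 0, 45, 0.2, 1, 0, 0, 45, 0.2, 1, 0, 0, 45, 0.2, 1, 0, 0, 45, 0.2, 1, 0, 0, 45, 0, 0, 0, 0]}}

```text
time: 15.7
eef_pos: [0.3988, 0.4934, 0.1525]
tcp_rot: [0.007, 1.0, -0.001, -0.002]
contact_force: [-0.3, 0.0, 0.1]
opening: 0.451
finger_force: 0.0
```

```bash
python3 - <<'E'
from h import *
im=ctrl.read_camera("top")[:,:,::-1]
cv2.imwrite("pics/crop1.png",cv2.resize(im[118:218,130:410],None,fx=2.85,fy=2.85,interpolation=cv2.INTER_CUBIC))
E
```

```text
(no output)
```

View pics/crop1.png

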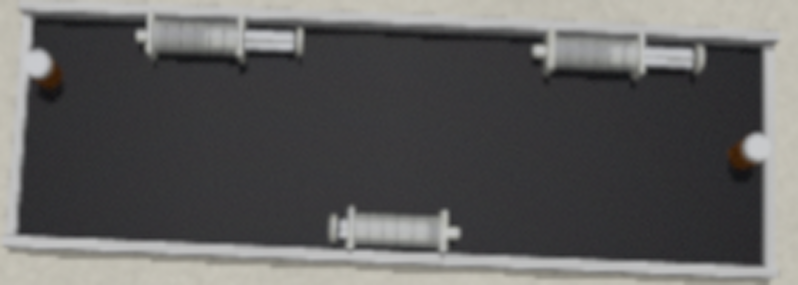

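The two pulled-out syringes lie flush along the far rail at (195,37) and (597,52). The pushed-in one lies along the near rail at (397,230). Both vials are where they were, at (40,65) and (755,148), so I'm handing it in.

```bash
python3 -c "
from plant import ctrl
print(ctrl.sign_off())"
```

```text
the job is handed in; nothing more can be done
None
```

I sorted the syringes and handed the job in at about 16 s: the two pulled-out ones are flush along the far rail and the pushed-in one is flush along the near rail, with the plungers and both vials looking unchanged in the final top view (the sign-off returned no verdict).

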